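Warm the crocks: sort them by height into the oven rack's rows

TASK

The empty stoneware crocks on the bench are to be warmed in the countertop oven before filling: open its drop-down door fully, draw the rack right out, and stand every crock on it mouth up, tall ones in the back row and short ones in the front row. With all of them in place slide the rack fully home while the door is still wide open, then shut the door completely. Leave the rest of the stock where it stands.

Things in the scene. Friction and masses are not known exactly. Their poses are not given: they have to be found in the camera images.
- oven: Steel countertop oven, fixed, 460 wide, 310 deep, 260 mm high, control knobs on the right of its front. Origin at the centre of its underside; its front faces its own -x, its own y is across the front (to the left as one faces it). The front face of the housing lies 155 mm from the origin.
- oven_door (a joint): Oven door: glazed flap, 345 wide, 158 high, 18 mm thick, hinged along its lower edge; 0 rad = shut, 1.48 rad = fully open (stop; the flap then lies nearly level, its upper side 90 to 105 mm above the bench). A stiff friction hinge: the door stays at any angle; moving it takes up to about 7 N at the bar. As it opens, hidden links draw the rack's runners, and the rack on them, out by up to 85 mm (in step with the angle), and shutting the door draws them in again.
- door_hinge (a point): Middle of the door's hinge axis, 80 mm above the bench, 9 mm ahead of the housing's front face; the axis runs along the oven's own y. Fixed to the oven.
- door_bar (a point): Middle of the door's black handle bar, a 14 mm thick round bar, 270 mm long along the oven's own y, carried by two arms at its ends beyond the door's free edge. Door shut: 24 mm ahead of the hinge axis, 203 mm above it (so 23 mm above the oven's top). Door fully open: about 204 mm ahead of the hinge axis, 5 mm below it. It stands 45 mm beyond the door's free edge. It moves with the door; between its arms it can be pinched from above at every door angle and turns in the grip.
- rack (a joint): Wire rack sliding on its runners towards the front: 0 = home on the runners, 0.175 m = fully drawn out (stop). It stays where it is left; sliding takes about 2 N. With the door shut it is inside the oven and must be at 0.
- rack_pull (a point): Middle of the rack's pull: an 8 mm thick round wire bar, 110 mm long along the oven's own y, 36 mm ahead of the rack's front guard rail, 138 mm above the bench. With the door fully open and the rack home on its runners it stands about 73 mm ahead of the housing's front face.
- back_row (a point): Centre of the floor of the rack's back row (the row farther from the rack's pull), 118 mm above the bench; moves with the rack, axes as the oven's. Each row is 86 mm clear between its guard rails (8 mm thick wire, top 24 mm above the rack's floor) and 282 mm long along y, room for three crocks. With the rack drawn out and the door open its centre lies about 71 mm ahead of the housing's front face.
- front_row (a point): Centre of the floor of the rack's front row (the row nearer the pull), 94 mm ahead of the back row's centre; otherwise alike.
- tall1_c (a point): Centre (half-way up) of a tall crock: open white stoneware cylinder, 64 mm diameter, 94 mm high, 0.24 to 0.38 kg, standing on the bench mouth up at the start; z is its axis. May be absent.
- short1_c (a point): Centre (half-way up) of a short crock: open white stoneware cylinder, 64 mm diameter, 64 mm high, 0.18 to 0.28 kg, standing on the bench mouth up at the start; z is its axis. May be absent.
- tall2_c (a point): Centre (half-way up) of a tall crock: open white stoneware cylinder, 64 mm diameter, 94 mm high, 0.24 to 0.38 kg, standing on the bench mouth up at the start; z is its axis. May be absent.
- short2_c (a point): Centre (half-way up) of a short crock: open white stoneware cylinder, 64 mm diameter, 64 mm high, 0.18 to 0.28 kg, standing on the bench mouth up at the start; z is its axis. May be absent.
- tall3_c (a point): Centre (half-way up) of a tall crock: open white stoneware cylinder, 64 mm diameter, 94 mm high, 0.24 to 0.38 kg, standing on the bench mouth up at the start; z is its axis. May be absent.
- short3_c (a point): Centre (half-way up) of a short crock: open white stoneware cylinder, 64 mm diameter, 64 mm high, 0.18 to 0.28 kg, standing on the bench mouth up at the start; z is its axis. May be absent.
- fish_tin: Flat tin, 54 mm diameter, 34 mm high, standing among the crocks, loose stock to be left alone. Origin at the centre of its underside.
- lid_tin: Flat lidded tin, 58 mm diameter, 36 mm high, standing among the crocks, loose stock to be left alone. Origin at the centre of its underside.
- bean_can: Food can, 74 mm diameter, 110 mm high, loose stock to be left alone. Origin at the centre of its underside.
- tomato_can: Food can, 84 mm diameter, 120 mm high, loose stock to be left alone. Origin at the centre of its underside.
- oil_bottle: Amber bottle, 70 mm diameter, 235 mm high, loose stock to be left alone. Origin at the centre of its underside.
- pasta_carton: Carton, 130 x 55 mm, 70 mm high, loose stock to be left alone. Origin at the centre of its underside.
- vinegar_bottle: Green bottle, 60 mm diameter, 220 mm high, loose stock to be left alone. Origin at the centre of its underside.
Not all that is in view belongs to the job. What is shaped like the part that bears tall1_c but green is not meant.

How it is judged:
By the outcome, as a careful person would: the job done as asked, in the order asked, and still so for the second after the job is handed in, with the robot touching nothing.
Of tall1, short1, tall2, short2, tall3, short3 only 3 to 5 are there at a start; the rules pass over those that are not, and their reading is None.
At some moment in a run one of tall1, short1, tall2, short2, tall3, short3 may be knocked a few centimetres aside while the robot is not near it.
It also fails if it takes over 210 s, if anything falls off the work surface, if the arm or the gripper's body presses on something with over 40 N, if the wrist force passes 120 N, or if a joint passes its speed limit or range.

ROBOT

A 6-joint arm with a two-finger parallel gripper is mounted at the origin on the work surface. World frame = base frame: x ahead of the robot, y to its left, z up, the work surface at z = 0. Lengths are in m, angles in rad, forces in N, time in s.
With the tool pointing down it reaches from about 0.3 to 0.85 m from the base axis. Payload 4.2 kg.
Tool frame: the origin (TCP) lies midway between the tips of the shut fingers; the grasp point (between the pads) lies 19 mm behind it; z points along the fingers, y is the line along which they close (so a half turn about z gives the same grasp; the last joint's range is limited). The gripper opens to 91 mm and grips with 3 to 60 N. Pads are 32 mm wide; open, the fingers measure 118 mm over their backs; the gripper's body (76 mm by 178 mm) begins 60 mm behind the grasp point.
Start: joints at [-1.228, 0.32, 1.565, -0, 1.257, -0.02], TCP at [0.204, -0.538, 0.214] pointing down, gripper open.
Joint ranges: [-3.11, 3.11], [-0.84, 2.01], [0.21, 2.61], [-1.34, 4.49], [0.05, 2.63], [-2.56, 2.56]. Speed limits (rad/s): [2.57, 2.57, 3.14, 3.14, 3.14, 3.14].

INTERFACE

Orientations are given as a unit quaternion [x, y, z, w].
In Python, from cell import robot gives the robot as it stands. Calls block until the motion is done:
- robot.move_to(position, orientation): joint-space move of the TCP to a pose.
- robot.move_linear(position, ori=None, velocity=0.15, until_force=None): straight line of the TCP; ori=None keeps the orientation; velocity is the mean speed in m/s. With until_force (N) it stops when the force on the tool has changed by that much, and returns True; else False.
- robot.movej(angles): joint-space move.
- robot.ungrasp() and robot.grab(newtons=None): open the fingers fully, or close them until they stop; newtons is the grip in N (None keeps the last).
- robot.wait(seconds).
- robot.solve_ik(position, orientation): joint angles nearest the present ones, or None.
- robot.sense(): the state.
- robot.get_image(name): name is "scene" or "top"; returns the picture (480x640x3 uint8, red, green, blue); there is no depth.
- robot.camera_info(name): a dict with "fx", "fy", "cx", "cy" (pixels), "k1" (the pictures are not rectified: a ray, as slopes to the right and down, at radius r is drawn at 1 + k1 r^2 times it, then the intrinsics apply), "rvec" (rotation vector, rad) and "tvec" (3), from world to camera coordinates, as OpenCV has them. Camera axes: x right, y down, z forward; pixel columns grow to the right and rows downward; lengths in m; the calibration is good to about 2 mm. A picture is of the moment at which its call begins. camera_info takes no time and is no camera call.
A pose or a line that the arm cannot do raises robot.PlanningError and nothing moves.
- robot.job_done(): hands the job in; it is judged then, once.
The state is a dict: "time": time; "q": joint angles; "joint_velocities": joint speeds; "tau": joint torques, N m; "eef_pos": TCP position; "tool_rot": TCP orientation; "wrist_force": force on the tool from outside, world axes, zero at the start; "ft_torque": the same for the moment, N m; "opening": finger opening in m; "finger_force": force on a finger pad.
Only numpy, scipy, OpenCV 4.12 (cv2) and the standard library are available. Lean on these libraries where they do the work, as an engineer would, in place of code of your own. Each camera call takes 0.05 s, during which the arm holds its last target. There are 200 camera calls.

## Working session

There is one attempt and no reset: what is moved stays moved. The work goes in short steps, each a Python script; the robot and the scene stay as the last script left them, time stands still between calls to the robot, and variables do not carry over. Pictures are saved under pics/ and viewed, at most 14 in all, crops included, and the job is handed in when it is done.

```bash
ls; mkdir -p pics
python3 - <<'E'
from cell import robot
import cv2
for n in("scene","top"):
    cv2.imwrite(f"pics/{n}0.png",robot.get_image(n)[:,:,::-1]); print(n,robot.camera_info(n))
s=robot.sense();print(s["time"],s["eef_pos"],s["tool_rot"],s["opening"])
E
```

```text
pics
scene {'fx': 549.055741718952, 'fy': 549.055741718952, 'cx': 322.4247372443571, 'cy': 239.1164585259607, 'k1': 0.05182270265395784, 'rvec': array([ 2.37999622, -0.21920298,  0.07718623]), 'tvec': array([-0.58861729,  0.25157325,  1.59174651])}
top {'fx': 452.54971725148124, 'fy': 452.54971725148124, 'cx': 316.13331576233116, 'cy': 238.9389670525545, 'k1': -0.10873022109053426, 'rvec': array([ 2.11436886, -2.1701452 ,  0.20918174]), 'tvec': array([0.03014697, 0.60990061, 1.40455581])}
0.1 [ 0.20391959 -0.53715369  0.21322368] [ 9.83591392e-01  1.80408902e-01 -1.21544002e-04 -7.65489275e-04] 0.09131595599511994
```

View pics/scene0.png

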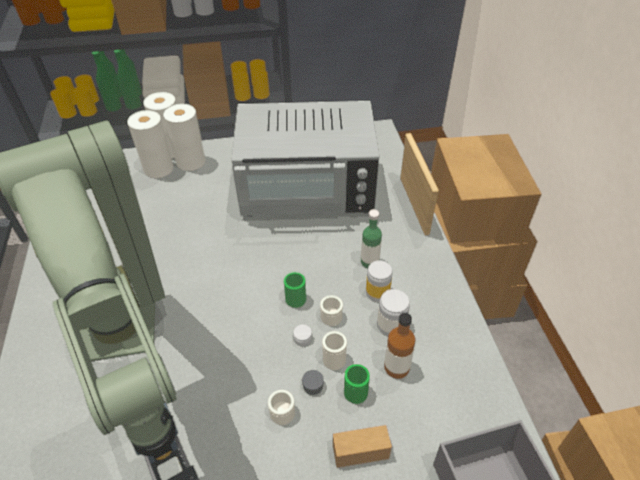

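View pics/top0.png

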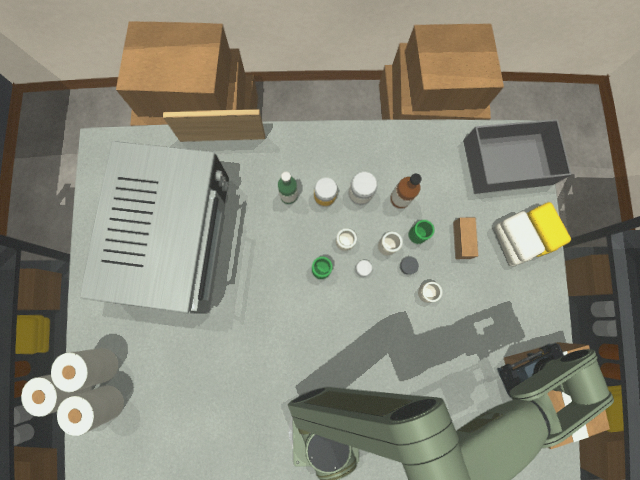

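The scene shows the white crocks at (331,310), (334,349) and (281,406). In the top view they are at (346,239), (391,242) and (431,292). Things that could be mistaken for them, in scene pixels:
- Green crocks at (295,290) and (357,384).
- White lid tin at (303,335) and dark tin at (313,382).
- White-topped cans at (379,280) and (394,311).
- Paper rolls at (165,135).

The oven front faces −y. Next is a close crop.

```bash
cat > h.py <<'E'
from cell import robot
import numpy as np, cv2
from scipy.spatial.transform import Rotation as R
def cam(n):
    c=robot.camera_info(n);return c,np.array([[c["fx"],0,c["cx"]],[0,c["fy"],c["cy"]],[0,0,1]]),np.array([c["k1"],0,0,0.])
def ray(n,px):
    c,K,D=cam(n);Rm=cv2.Rodrigues(c["rvec"])[0]
    u=cv2.undistortPoints(np.array([[px]],float),K,D)[0,0]
    return -Rm.T@c["tvec"],Rm.T@np.array([*u,1.])
def plane(n,px,z):
    o,d=ray(n,px);return o+d*(z-o[2])/d[2]
def proj(n,p):
    c,K,D=cam(n);return cv2.projectPoints(np.array(p,float).reshape(-1,1,3),c["rvec"],c["tvec"],K,D)[0][:,0]
def tri(ps,pt):
    A=[ray("scene",ps),ray("top",pt)]
    M=np.zeros((3,3));b=np.zeros(3)
    for o,d in A:
        d=d/np.linalg.norm(d);P=np.eye(3)-np.outer(d,d);M+=P;b+=P@o
    x=np.linalg.solve(M,b)
    e=sum(np.linalg.norm(np.cross(x-o,d/np.linalg.norm(d))) for o,d in A)
    return x,e
E
python3 - <<'E'
import cv2,numpy as np
s=cv2.imread("pics/scene0.png");t=cv2.imread("pics/top0.png")
a=cv2.resize(s[260:430,255:405],None,fx=3.4,fy=3.4,interpolation=2)[:560,:400]
a=cv2.resize(s[265:430,260:380],(400,550),interpolation=2)
b=cv2.resize(t[220:310,300:450],(400,240),interpolation=2)
c=cv2.resize(s[140:220,225:385],(400,200),interpolation=2)
d=np.zeros((550,800,3),np.uint8);d[:,:400]=a;d[:240,400:]=b;d[250:450,400:]=c
cv2.imwrite("pics/crop0.png",d)
E
```

```text
(no output)
```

View pics/crop0.png

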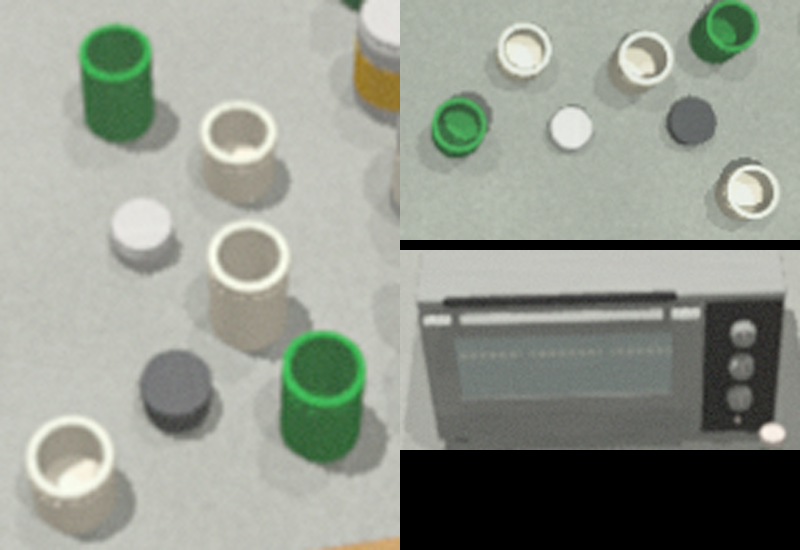

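The crop shows one tall white crock, with its rim at scene (334,342) and top (392,242). There are two short ones, at scene (332,304) / top (346.5,239) and scene (281,402) / top (431.6,292). Now the oven close-up, plus subpixel rims.

Run:
```python
import cv2,numpy as np
from h import *
P=[((331.7,304.3),(346.5,238.75)),((334.4,342.1),(391.9,242.1)),((281,402),(431.6,291.6))]
for a,b in P: x,e=tri(a,b);print(x.round(4),round(e,4))
s=cv2.imread("pics/scene0.png");t=cv2.imread("pics/top0.png")
d=np.zeros((600,800,3),np.uint8)
d[:300,:520]=cv2.resize(s[95:220,225:385][:115],(520,300),interpolation=2)[:300]  # x:160->520, y:115->300
d[:,520:]=cv2.resize(t[140:320,176:260],(280,600),interpolation=2) # .3
d[300:,:520]=cv2.resize(t[130:320,75:235][:190],(520,300),interpolation=2)
cv2.imwrite("pics/crop1.png",d)
```

```text
[ 0.6088 -0.0828  0.0618] 0.0035
[ 0.5892 -0.2235  0.0887] 0.0019
[ 0.4306 -0.3487  0.0583] 0.0005
```

View pics/crop1.png

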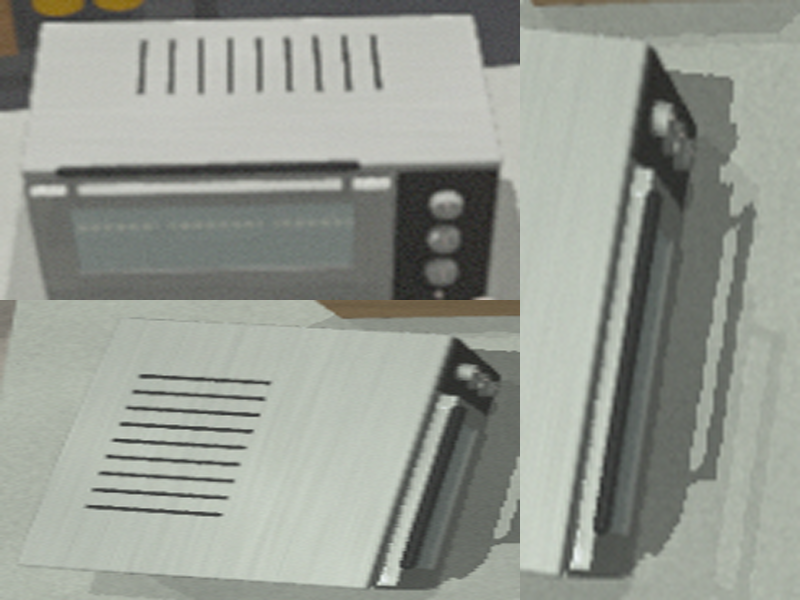

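Run:
```python
from h import *
S=dict(FL=((231.8,160.2),(188.6,312)),FR=((378.8,157.1),(214.8,153.7)),BL=((237.9,103.4),(81.2,297.8)),BR=((370.8,101.1),(111.9,141.4)),barL=((242.8,160.9),(200.9,299.6)),barR=((335.2,158.2),(217.1,197)))
X={}
for k,(a,b) in S.items():
    x,e=tri(a,b);X[k]=x;z=.283 if k[0]=='b' else .26
    print(k,x.round(4),round(e,4),plane("scene",a,z).round(4),plane("top",b,z).round(4))
for a,b in(("FL","FR"),("BL","BR"),("BL","FL"),("BR","FR"),("barL","barR")):
    d=X[b]-X[a];print(a,b,np.linalg.norm(d[:2]).round(4),np.degrees(np.arctan2(d[1],d[0])).round(2))
```

```text
FL [0.3836 0.3684 0.2607] 0.0006 [0.3839 0.3693 0.26  ] [0.3833 0.3686 0.26  ]
FR [0.8322 0.3035 0.2558] 0.0032 [0.8323 0.2991 0.26  ] [0.8289 0.3025 0.26  ]
BL [0.4262 0.6677 0.266 ] 0.0011 [0.4267 0.6771 0.26  ] [0.4259 0.6707 0.26  ]
BR [0.8815 0.6098 0.2555] 0.0035 [0.8815 0.604  0.26  ] [0.8777 0.6074 0.26  ]
barL [0.416  0.3301 0.2832] 0.0021 [0.4171 0.3305 0.283 ] [0.4149 0.3301 0.283 ]
barR [0.693  0.2888 0.285 ] 0.0012 [0.6929 0.2911 0.283 ] [0.6942 0.2893 0.283 ]
FL FR 0.4532 -8.24
BL BR 0.459 -7.25
BL FL 0.3023 -98.09
BR FR 0.3102 -99.15
barL barR 0.2801 -8.47
```

Measured so far:
- **Oven:** yaw is about 81.8° and its front faces −y.
- **Bar:** its middle is at about (0.5545, 0.3095, 0.283).
- **Crocks:** heights are 0.062, 0.089 and 0.058, so short, tall, short.

Next I check IK along the door arc with a tilted tool, because fully open fingers would foul the flap edge from straight above. I also check the neighbours' positions.

```bash
cat >> h.py <<'E'
YAW=np.radians(-8.2)
U=np.array([np.sin(YAW),-np.cos(YAW),0])      # oven front direction
L=np.array([-np.cos(YAW),-np.sin(YAW),0])     # oven own y (left)
Z=np.array([0,0,1.])
BAR=np.array([.5545,.3095,.283]); H=BAR-.024*U-.203*Z; FACE=H-.009*U; FACE[2]=0
def rot(z,y):
    z=z/np.linalg.norm(z);y=y/np.linalg.norm(y);return R.from_matrix(np.c_[np.cross(y,z),y,z])
def q_bar(phi,s=1):   # pinch across bar; tool leans toward oven by phi
    z=-Z*np.cos(phi)-U*np.sin(phi); y=s*(-U*np.cos(phi)+Z*np.sin(phi)); return rot(z,y).as_quat()
def q_down(ang): return rot(-Z,np.array([np.cos(ang),np.sin(ang),0])).as_quat()
def bar(th):
    a=np.arctan2(.024,.203)+th;r=np.hypot(.024,.203);return H+r*(np.sin(a)*U+np.cos(a)*Z)
def zt(q): return R.from_quat(q).apply([0,0,1])
E
python3 - <<'E'
from h import *
for s in(1,-1):
  for phi in (0,20,40,50,60):
    out=[]
    for th in(0,.4,.8,1.2,1.48):
        q=q_bar(np.radians(phi),s);j=robot.solve_ik(bar(th)+.012*zt(q),q)
        out.append(None if j is None else np.round(j,2).tolist())
    print(s,phi,out)
for n,px in dict(green1=(321,266),green2=(423,230)).items(): print(n,plane("top",px,.094).round(3))
for n,px in dict(lid=(364,268),fish=(410,265)).items(): print(n,plane("top",px,.035).round(3))
for n,px in dict(bean=(325,186),tom=(363,184)).items(): print(n,plane("top",px,.115).round(3))
print(H,FACE)
E
```

```text
1 0 [[0.49, 0.39, 1.32, -0.0, 1.44, -0.94], [0.39, 0.33, 1.47, -0.0, 1.34, -1.04], [0.29, 0.31, 1.63, -0.0, 1.2, -1.14], [0.23, 0.35, 1.77, -0.0, 1.02, -1.19], [0.22, 0.41, 1.84, -0.0, 0.88, -1.21]]
1 20 [[0.34, 0.3, 1.5, 0.33, 1.2, -1.19], [0.21, 0.26, 1.62, 0.36, 1.16, -1.35], [0.1, 0.27, 1.75, 0.39, 1.07, -1.51], [0.03, 0.33, 1.87, 0.43, 0.93, -1.66], [0.02, 0.4, 1.94, 0.49, 0.81, -1.75]]
1 40 [[0.17, 0.27, 1.69, 0.77, 1.08, -1.59], [0.03, 0.26, 1.77, 0.78, 1.12, -1.76], [-0.09, 0.3, 1.86, 0.81, 1.1, -1.94], [-0.16, 0.39, 1.96, 0.86, 1.02, -2.14], [-0.17, 0.47, 2.01, 0.93, 0.93, -2.28]]
1 50 [[0.1, 0.28, 1.77, 1.0, 1.09, -1.82], [-0.05, 0.29, 1.84, 0.98, 1.16, -1.97], [-0.17, 0.34, 1.92, 0.99, 1.16, -2.15], [-0.24, 0.45, 1.99, 1.02, 1.11, -2.34], [-0.25, 0.54, 2.04, 1.07, 1.05, -2.48]]
1 60 [[0.04, 0.32, 1.85, 1.21, 1.14, -2.05], [-0.11, 0.34, 1.91, 1.16, 1.23, -2.16], [-0.23, 0.41, 1.97, 1.13, 1.26, -2.33], [-0.3, 0.52, 2.02, 1.14, 1.23, -2.51], None]
-1 0 [[0.49, 0.39, 1.32, -0.0, 1.44, 2.2], [0.39, 0.33, 1.47, -0.0, 1.34, 2.1], [0.29, 0.31, 1.63, -0.0, 1.2, 2.01], [0.23, 0.35, 
[... 382 characters left out ...]
.39, 1.96, 0.86, 1.02, 1.0], [-0.17, 0.47, 2.01, 0.93, 0.93, 0.87]]
-1 50 [[0.1, 0.28, 1.77, 1.0, 1.09, 1.32], [-0.05, 0.29, 1.84, 0.98, 1.16, 1.17], [-0.17, 0.34, 1.92, 0.99, 1.16, 0.99], [-0.24, 0.45, 1.99, 1.02, 1.11, 0.8], [-0.25, 0.54, 2.04, 1.07, 1.05, 0.66]]
-1 60 [[0.04, 0.32, 1.85, 1.21, 1.14, 1.1], [-0.11, 0.34, 1.91, 1.16, 1.23, 0.98], [-0.23, 0.41, 1.97, 1.13, 1.26, 0.81], [-0.3, 0.52, 2.02, 1.14, 1.23, 0.63], [-0.31, 0.62, 2.05, 1.18, 1.18, 0.5]]
green1 [0.518 0.003 0.094]
green2 [ 0.624 -0.324  0.094]
lid [ 0.514 -0.138  0.035]
fish [ 0.52  -0.289  0.035]
bean [ 0.768 -0.017  0.115]
tom [ 0.772 -0.137  0.115]
[0.55792309 0.33325463 0.08      ] [0.55920675 0.34216262 0.        ]
```

```bash
cat > open.py <<'E'
from h import *
off=.085*L; N=14
ths=np.linspace(0,1.48,N+1); phis=np.radians(50)*np.clip(ths/1.2,0,1)
def pose(th,phi,back=0): 
    q=q_bar(phi,-1);return bar(th)+off+(.012-back)*zt(q),q
assert all(robot.solve_ik(*pose(a,b)) is not None for a,b in zip(ths,phis))
p,q=pose(0,0,.1); robot.move_to(p,q)
import cv2;cv2.imwrite("pics/top1.png",robot.get_image("top")[:,:,::-1]);cv2.imwrite("pics/scene1.png",robot.get_image("scene")[:,:,::-1])
print(robot.move_linear(pose(0,0)[0],velocity=.08,until_force=8))
f0=robot.sense();print(f0["eef_pos"],f0["wrist_force"])
robot.grab(20)
s=robot.sense();print(s["time"],s["opening"],s["wrist_force"].round(1) if hasattr(s["wrist_force"],"round") else s["wrist_force"])
E
python3 open.py
```

```text
False
[0.47065191 0.32180766 0.27157068] [-0.04551878  0.40835312  0.66743812]
5.9583 0.01367491350317786 [ 1.1  2.6 -1.7]
```

```bash
cat > arc.py <<'E'
from h import *
off=.085*L
def pose(th,phi,back=0): 
    q=q_bar(phi,-1);return bar(th)+off+(.012-back)*zt(q),q
def go(ths,phis,v=.1):
    for th,ph in zip(ths,phis):
        p,q=pose(th,ph); robot.move_linear(p,q,velocity=v)
        s=robot.sense(); f=np.array(s["wrist_force"])
        print(round(s["time"],1),round(th,2),"Fu %.1f Fz %.1f Fl %.1f op %.4f"%(f@U,f[2],f@L,s["opening"]))
        if np.linalg.norm(f)>45: print("STOP");return False
    return True
E
python3 - <<'E'
from arc import *
ths=np.linspace(0,1.48,15)[1:]; go(ths,np.radians(50)*np.clip(ths/1.2,0,1))
E
```

```text
6.3 0.11 Fu 3.2 Fz -3.0 Fl -0.4 op 0.0135
6.7 0.21 Fu 2.3 Fz -3.5 Fl 0.7 op 0.0136
7.0 0.32 Fu 2.3 Fz -3.7 Fl 0.2 op 0.0136
7.4 0.42 Fu 2.0 Fz -4.2 Fl 0.1 op 0.0134
7.8 0.53 Fu 3.1 Fz -3.4 Fl 1.5 op 0.0134
8.1 0.63 Fu 0.6 Fz -3.8 Fl 1.7 op 0.0137
8.5 0.74 Fu 1.0 Fz -5.0 Fl 3.1 op 0.0132
8.8 0.85 Fu -0.1 Fz -5.4 Fl 4.1 op 0.0135
9.2 0.95 Fu 0.6 Fz -5.1 Fl 4.2 op 0.0135
9.5 1.06 Fu -0.8 Fz -5.9 Fl 5.7 op 0.0136
9.9 1.16 Fu 0.2 Fz -5.9 Fl 6.0 op 0.0134
10.3 1.27 Fu -1.7 Fz -5.9 Fl 5.3 op 0.0136
10.6 1.37 Fu -3.0 Fz -5.6 Fl 5.2 op 0.0134
11.0 1.48 Fu -3.6 Fz -4.2 Fl 5.6 op 0.0134
```

View pics/top1.png

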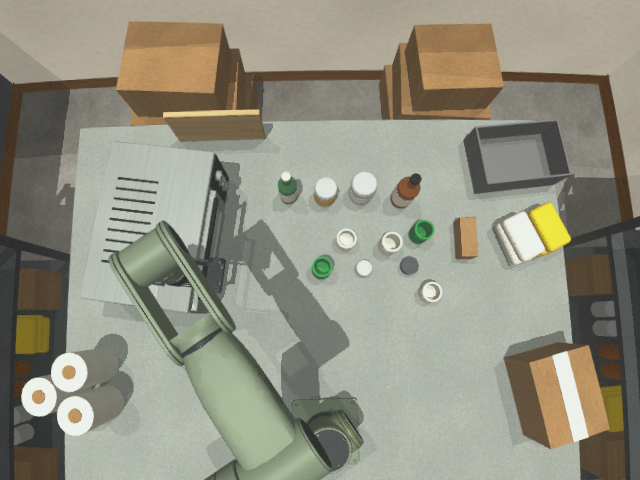

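The top view shows no other crocks, only whites at (346,239), (391,242) and (431,292). The door swung smoothly. Now I press it onto its stop, release, and look at the rack.

Run:
```python
from arc import *
p,q=pose(1.48,np.radians(50))
print(robot.move_linear(p-.012*Z,q,velocity=.03,until_force=10)); s=robot.sense();print(s["eef_pos"],p,s["wrist_force"])
p1=np.array(s["eef_pos"])
robot.ungrasp(); print(robot.sense()["wrist_force"],robot.sense()["opening"])
robot.move_linear(p1-.1*zt(q),velocity=.15)
robot.move_linear(p1-.1*zt(q)+.2*Z,velocity=.25)
robot.move_to([.35,-.2,.35],q_down(0))
for n in("scene","top"): cv2.imwrite(f"pics/{n}2.png",robot.get_image(n)[:,:,::-1])
s=cv2.imread("pics/scene2.png");t=cv2.imread("pics/top2.png")
d=np.zeros((600,800,3),np.uint8)
d[:,:400]=cv2.resize(t[130:310,160:280],(400,600),interpolation=2) #.3
d[:300,400:]=cv2.resize(s[140:290,220:420][:,:200],(400,300),interpolation=2) #.5
cv2.imwrite("pics/crop2.png",d);print(robot.sense()["time"])
```

```text
True
[0.44607837 0.15328172 0.06726466] [0.44595845 0.15222583 0.06679175] [-0.91422356 -2.19059704  4.12413376]
[-0.13386953  0.27557574 -0.08315129] 0.09137560447939724
15.7667
```

View pics/crop2.png

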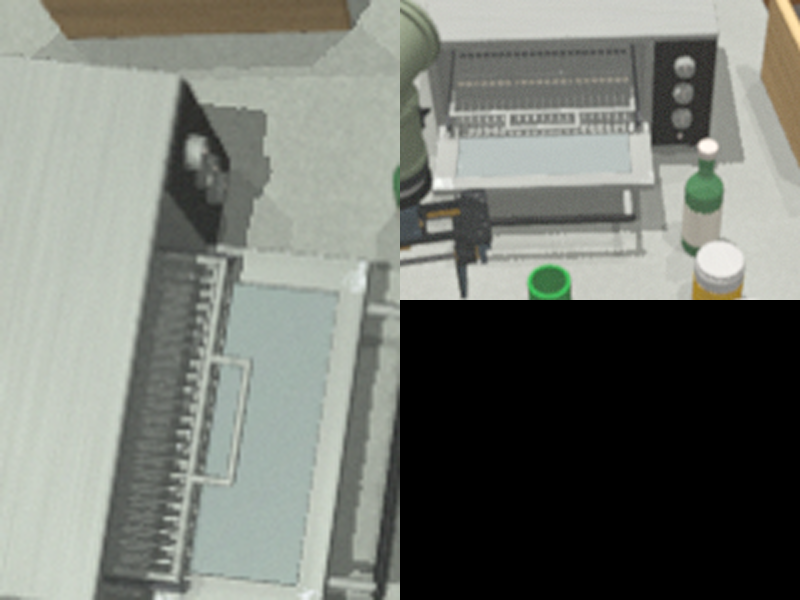

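The crop shows the door fully open. The rack's pull is at top (232.5,256.6) and scene (292.5,202.3).

Run:
```python
from h import *
print(tri((292.5,202.3),(232.5,256.6)),plane("top",(234.7,238.6),.138),plane("top",(230.2,274.6),.138))
m=plane("top",(232.5,256.6),.138);d=m-FACE;print("ahead",d@U,"left",d@L)
```

```text
(array([0.54974433, 0.26823529, 0.14595335]), np.float64(0.005875490407720891)) [0.60265023 0.26284051 0.138     ] [0.49378411 0.27618156 0.138     ]
ahead 0.07367658137509629 left 0.0008338888689011052
```

Run:
```python
from h import *
P=np.array([.548,.2696,.138]);q=q_bar(0,-1)
p=P+.0345*U;p[2]=.124
robot.move_to(p+.12*Z,q)
print(robot.move_linear(p,velocity=.08,until_force=6),robot.sense()["wrist_force"])
print(robot.move_linear(p+.2*U,velocity=.08,until_force=10))
s=robot.sense();e=np.array(s["eef_pos"]);print((e-p)@U,s["wrist_force"],s["time"])
robot.move_linear(e-.007*U,velocity=.05)
robot.move_linear(e-.007*U+.15*Z,velocity=.15)
robot.move_to([.35,-.05,.35],q_down(0))
for n in("scene","top"): cv2.imwrite(f"pics/{n}3.png",robot.get_image(n)[:,:,::-1])
s=cv2.imread("pics/scene3.png");t=cv2.imread("pics/top3.png")
d=np.zeros((600,800,3),np.uint8)
d[:,:400]=cv2.resize(t[140:320,170:290],(400,600),interpolation=2) #.3
d[:,400:]=cv2.resize(s[140:320,220:340],(400,600),interpolation=2) #.3
cv2.imwrite("pics/crop3.png",d);print(robot.sense()["time"])
```

```text
False [ 0.24297358 -0.53785205  0.07455721]
True
0.18035392515467716 [0.16701942 2.59089157 2.31626778] 21.6667
24.9417
```

View pics/crop3.png

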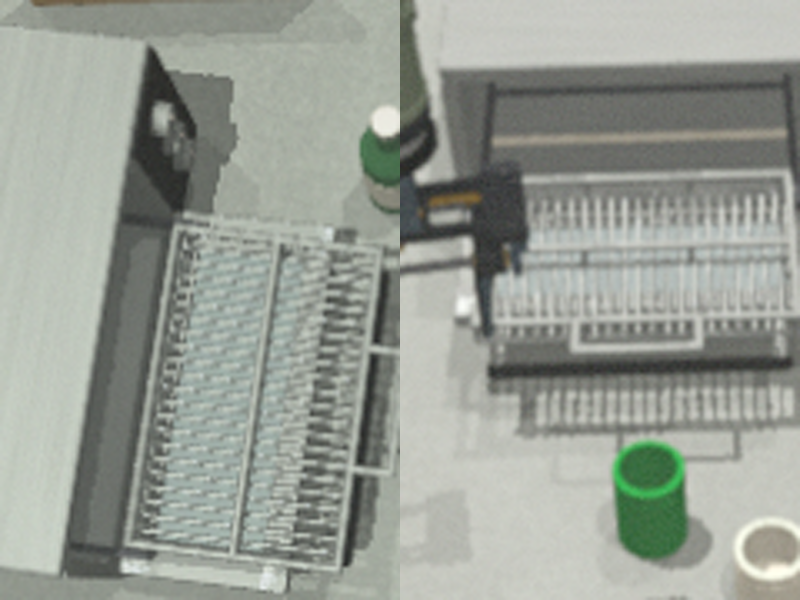

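The crop shows the rack drawn right out. The rails in the top picture run (224,206)-(209,303), (253,213)-(240.5,306) and (283,214)-(272,311). I compute the row centres from these.

Run:
```python
from h import *
for n,a,b in(("back",(224.3,206.3),(208.7,303.5)),("mid",(253.4,213.5),(240.5,305.6)),("front",(283.4,214.4),(271.7,311))):
    A,B=plane("top",a,.142),plane("top",b,.142);m=(A+B)/2-FACE
    print(n,A.round(4),B.round(4),"ahead",((A-FACE)@U).round(4),((B-FACE)@U).round(4),"left",((A-FACE)@L).round(3),((B-FACE)@L).round(3))
for n,a,b in(("frontR",(337,236),(283.4,214.4)),("midR",(337.6,212.6),(253.4,213.5)),("backR",(337,193.4),(224.3,206.3)),("frontL",(249.1,238.4),(271.7,311))):
    x,e=tri(a,b);print(n,x.round(4),round(e,4),((x-FACE)@U).round(4),((x-FACE)@L).round(4))
```

```text
back [0.703  0.2946 0.142 ] [0.4091 0.3394 0.142 ] ahead 0.0266 0.0242 left -0.149 0.148
mid [0.6782 0.2054 0.142 ] [0.401  0.2451 0.142 ] ahead 0.1184 0.1187 left -0.137 0.143
front [0.6731 0.1141 0.142 ] [0.3831 0.1533 0.142 ] ahead 0.2095 0.2121 left -0.145 0.147
frontR [0.6701 0.1144 0.131 ] 0.0109 0.2096 -0.1423
midR [0.6825 0.2063 0.1356] 0.0055 0.1169 -0.1414
backR [0.703  0.2957 0.135 ] 0.0034 0.0255 -0.149
frontL [0.3936 0.1547 0.128 ] 0.0205 0.2092 0.1372
```

```bash
cat > pp.py <<'E'
from h import *
Q=q_down(YAW)
def rim(n,xyz,img=None):
    img=robot.get_image(n) if img is None else img
    c=proj(n,xyz)[0]; r=26 if n=="scene" else 22
    x0,y0=int(c[0]-r),int(c[1]-r); im=img[y0:y0+2*r,x0:x0+2*r].astype(int)
    m=((im.min(2)>205)).astype(np.uint8)
    cs,_=cv2.findContours(cv2.morphologyEx(m,cv2.MORPH_CLOSE,np.ones((3,3))),cv2.RETR_EXTERNAL,cv2.CHAIN_APPROX_NONE)
    k=max(cs,key=cv2.contourArea); e=cv2.fitEllipse(cv2.convexHull(k))
    return (e[0][0]+x0,e[0][1]+y0),e[1]
def find(xyz):
    (a,ea),(b,eb)=rim("scene",xyz),rim("top",xyz); x,err=tri(a,b)
    print("rim",np.round(a,1),np.round(ea,1),np.round(b,1),np.round(eb,1),x.round(4),round(err,4)); return x
def pick(xy,h):
    z=.056 if h>.08 else .033
    robot.move_to([*xy,.2],Q)
    hit=robot.move_linear([*xy,z],velocity=.12,until_force=8)
    robot.grab(25); s=robot.sense(); print("hit",hit,"open",s["opening"],s["finger_force"],np.round(s["wrist_force"],1))
    robot.move_linear([*xy,.34],velocity=.2); s=robot.sense(); print("lifted",s["opening"],np.round(s["wrist_force"],1),s["time"]); return z
def place(ahead,left,z):
    p=FACE+ahead*U+left*L
    robot.move_to([*p[:2],.34],Q)
    robot.move_linear([*p[:2],z+.135],velocity=.15)
    hit=robot.move_linear([*p[:2],z+.110],velocity=.03,until_force=4)
    s=robot.sense();print("placed",hit,"floor z",s["eef_pos"][2]-z,np.round(s["wrist_force"],1))
    robot.ungrasp(); robot.move_linear([*p[:2],.34],velocity=.2); print(robot.sense()["time"])
E
python3 - <<'E'
from pp import *
for x in([.609,-.083,.062],[.589,-.2235,.09],[.4306,-.3487,.06]): find(x)
E
```

```text
rim [331.  303.9] [18.5 22.4] [346.2 237.9] [18.4 19.4] [ 0.6091 -0.0819  0.0633] 0.0009
rim [334.1 341. ] [20.9 24.3] [391.9 241.1] [19.  19.3] [ 0.59   -0.2228  0.0937] 0.0012
rim [280.4 401.1] [24.1 26.2] [432.  291.4] [18.6 19.6] [ 0.4301 -0.3487  0.0635] 0.001
```

Rim heights are 0.063, 0.094 and 0.064, which match the description closely. Tall crock first.

Run:
```python
from pp import *
x=find([.59,-.2228,.0937]); z=pick(x[:2],.094)
if robot.sense()["opening"]>.05: place(.0715,0,z)
robot.move_to([.45,-.05,.34],Q)
for p in([.609,-.082,.063],[.43,-.3487,.063]): find(p)
```

```text
rim [334.1 341. ] [21.  24.4] [392.  241.2] [19.  19.6] [ 0.5898 -0.223   0.0941] 0.001
hit False open 0.06328807244310153 25.000139772892 [ 1.1 -0.6  0.8]
lifted 0.0637386445381618 [-1.2 -0.4 -3. ] 30.05
placed True floor z 0.11811525804193793 [-0.9 -0.2  5.1]
35.1667
rim [331.6 302.8] [16.3 21.7] [343.  232.5] [ 6.2 13.9] [ 0.6202 -0.073   0.0578] 0.0164
rim [280.3 401.1] [24.2 26.1] [432.  291.4] [18.5 19.5] [ 0.43   -0.3486  0.0635] 0.0011
```

Run:
```python
from pp import *
x=find([.43,-.3486,.0635]); find([.609,-.082,.063]); z=pick(x[:2],.064)
if robot.sense()["opening"]>.05: place(.165,.078,z)
robot.move_to([.35,-.3,.34],Q)
for n in("scene","top"): cv2.imwrite(f"pics/{n}4.png",robot.get_image(n)[:,:,::-1])
find([.609,-.082,.063])
s=cv2.imread("pics/scene4.png");t=cv2.imread("pics/top4.png")
d=np.zeros((600,800,3),np.uint8)
d[:,:400]=cv2.resize(t[140:320,170:290],(400,600),interpolation=2)
d[:,400:]=cv2.resize(s[140:350,220:360],(400,600),interpolation=2)
cv2.imwrite("pics/crop4.png",d)
```

```text
rim [280.4 401.1] [24.2 26.1] [432.  291.4] [18.6 19.5] [ 0.4301 -0.3487  0.0636] 0.001
rim [331.6 302.8] [16.3 21.7] [344.1 232.5] [ 6.9 15.4] [ 0.6194 -0.0762  0.0622] 0.0161
hit False open 0.06355533325972436 25.000153183937073 [-0.  -0.4  2.2]
lifted 0.06364725884330787 [-0.1  0.5 -3.2] 41.85
placed True floor z 0.11798760376466955 [-0.4 -0.2  4.1]
47.3917
rim [331.  303.8] [19.  22.8] [346.2 237.9] [18.6 19.6] [ 0.6092 -0.0818  0.0638] 0.001
```

View pics/crop4.png

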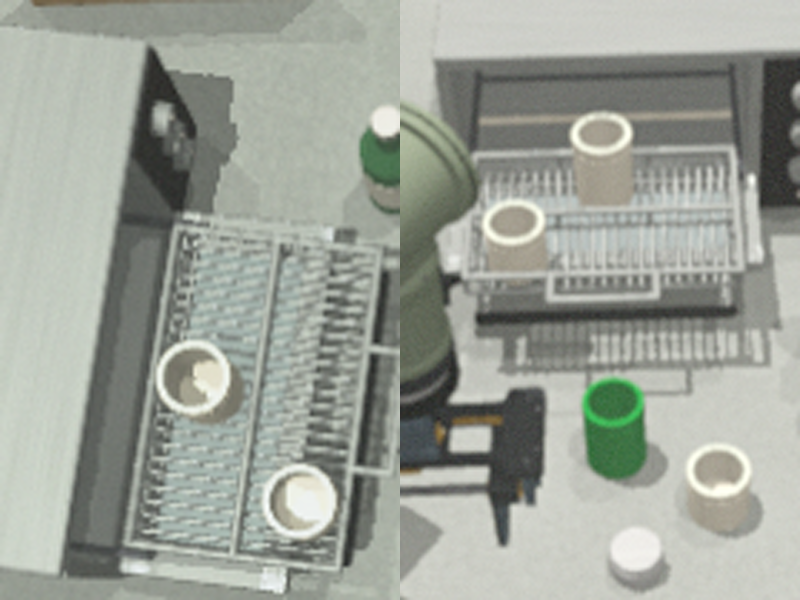

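Tall crock stands in the back row and a short one at front left, both upright. Now the last crock.

Run:
```python
from pp import *
x=find([.609,-.082,.0635]); z=pick(x[:2],.064)
if robot.sense()["opening"]>.05: place(.165,-.078,z)
robot.grab(5)
p=FACE+.27*U+.0*L+.03*U
robot.move_to([*p[:2],.3],Q)
for n in("scene","top"): cv2.imwrite(f"pics/{n}5.png",robot.get_image(n)[:,:,::-1])
s=cv2.imread("pics/scene5.png");t=cv2.imread("pics/top5.png")
d=np.zeros((600,800,3),np.uint8)
d[:,:400]=cv2.resize(t[140:320,170:290],(400,600),interpolation=2)
d[:,400:]=cv2.resize(s[140:350,220:360],(400,600),interpolation=2)
cv2.imwrite("pics/crop5.png",d)
```

```text
rim [331.  303.8] [19.2 22.7] [346.2 237.9] [18.6 19.6] [ 0.6091 -0.0818  0.0641] 0.0009
hit False open 0.06335577786221985 25.000115633010864 [-0.7  0.4  0.4]
lifted 0.06389037433946196 [ 0.3  0.2 -3.1] 54.65
placed True floor z 0.11807484459935585 [-0.6  0.3  5.1]
59.225
```

View pics/crop5.png

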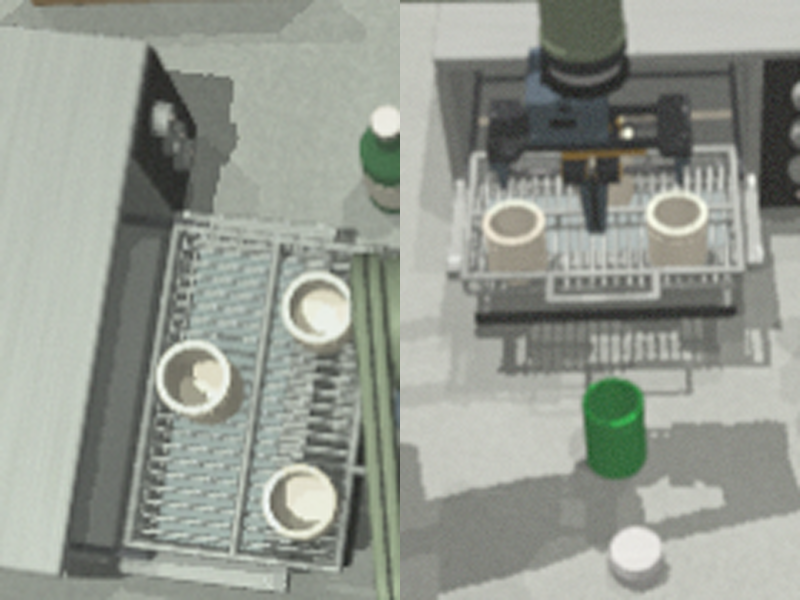

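All three stand upright in their rows. Now I push the rack home on its pull with shut fingers.

Run:
```python
from pp import *
p=FACE+.279*U; p[2]=.124
robot.move_linear([*p[:2],.3],velocity=.1)
print(robot.move_linear(p,velocity=.1,until_force=6),np.round(robot.sense()["wrist_force"],1))
print(robot.move_linear(p-.215*U,velocity=.06,until_force=12))
s=robot.sense();e=np.array(s["eef_pos"]);print("ahead",(e-FACE)@U,np.round(s["wrist_force"],1),s["time"])
robot.move_linear(e+.03*U,velocity=.08); robot.move_linear(e+.03*U+.2*Z,velocity=.2)
robot.move_to([.35,-.2,.35],Q)
for n in("scene","top"): cv2.imwrite(f"pics/{n}6.png",robot.get_image(n)[:,:,::-1])
s=cv2.imread("pics/scene6.png");t=cv2.imread("pics/top6.png")
d=np.zeros((600,800,3),np.uint8)
d[:,:400]=cv2.resize(t[130:310,160:280],(400,600),interpolation=2)
d[:,400:]=cv2.resize(s[140:350,220:360],(400,600),interpolation=2)
cv2.imwrite("pics/crop6.png",d);print(robot.sense()["time"])
```

```text
False [-0.1 -0.9  0.6]
True
ahead 0.09314881853915466 [-0.1 -2.5  1.1] 66.3417
69.8
```

View pics/crop6.png

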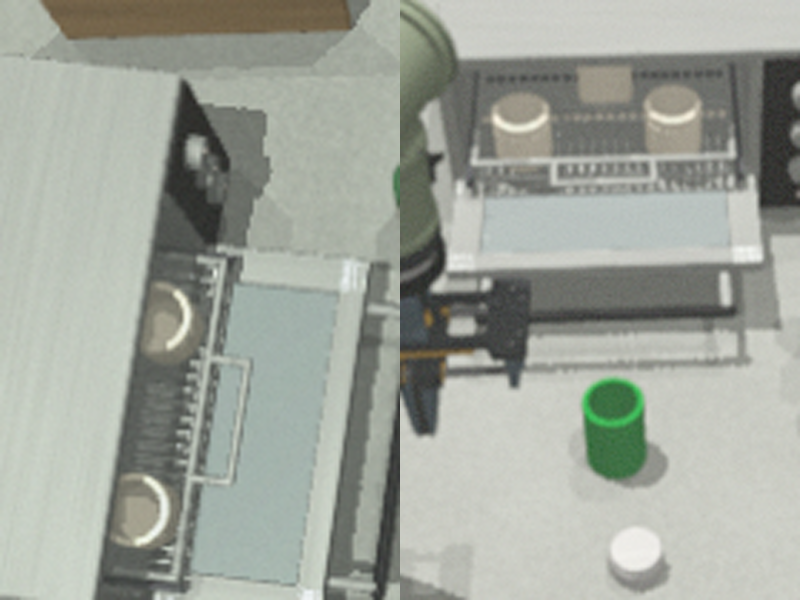

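The rack is home: its pull is at the same pixels as before it was drawn, and the crocks are upright. Now I shut the door by retracing the arc.

Run:
```python
from arc import *
ph=np.radians(50)
robot.ungrasp()
p,q=pose(1.48,ph,.1)
robot.move_to(p+.2*Z,q); robot.move_linear(p,velocity=.2)
print(robot.move_linear(pose(1.48,ph)[0],velocity=.06,until_force=8))
robot.grab(20); s=robot.sense(); print(s["opening"],np.round(s["wrist_force"],1),s["time"])
if .011<s["opening"]<.017:
    ths=np.linspace(1.48,0,15)[1:]
    if go(ths,ph*np.clip(ths/1.2,0,1),.08):
        e=np.array(robot.sense()["eef_pos"])
        print(robot.move_linear(e-.012*U,velocity=.03,until_force=12)); s=robot.sense()
        print("extra",(np.array(s["eef_pos"])-e)@U,np.round(s["wrist_force"],1),s["time"])
for n in("scene","top"): cv2.imwrite(f"pics/{n}7.png",robot.get_image(n)[:,:,::-1])
```

```text
False
0.013516369688460586 [1.5 4.7 2.5] 76.6583
77.1 1.37 Fu -3.5 Fz -1.5 Fl -0.9 op 0.0134
77.5 1.27 Fu 2.6 Fz -0.0 Fl 1.5 op 0.0135
77.9 1.16 Fu 10.2 Fz 2.1 Fl 1.1 op 0.0136
78.3 1.06 Fu 11.7 Fz 4.8 Fl 2.2 op 0.0137
78.7 0.95 Fu 12.4 Fz 6.3 Fl 0.8 op 0.0130
79.1 0.85 Fu 12.1 Fz 9.3 Fl 2.3 op 0.0136
79.5 0.74 Fu 11.6 Fz 11.1 Fl 0.3 op 0.0131
80.0 0.63 Fu 9.3 Fz 11.4 Fl 1.0 op 0.0134
80.4 0.53 Fu 7.7 Fz 10.2 Fl 0.9 op 0.0134
80.8 0.42 Fu 5.0 Fz 11.2 Fl 0.6 op 0.0134
81.2 0.32 Fu 4.5 Fz 9.8 Fl -0.3 op 0.0132
81.6 0.21 Fu 2.2 Fz 9.5 Fl -1.0 op 0.0131
82.0 0.11 Fu 1.1 Fz 8.8 Fl -1.7 op 0.0135
82.4 0.0 Fu 0.4 Fz 7.4 Fl -0.4 op 0.0135
True
extra -0.000557535782477027 [ 0.1 -1.   4.5] 82.6917
```

Run:
```python
from arc import *
e=np.array(robot.sense()["eef_pos"])
robot.ungrasp(); robot.move_linear(e+.08*Z,velocity=.15); robot.grab(5)
robot.move_linear(e+.08*Z+.05*U,velocity=.15); robot.move_linear(e+.05*U,velocity=.15)
print(robot.move_linear(e+.0*U,velocity=.04,until_force=15)); s=robot.sense()
print("contact ahead of BAR",(np.array(s["eef_pos"])-BAR)@U,np.round(s["wrist_force"],1),s["time"])
robot.move_linear(e+.05*U,velocity=.1); robot.move_linear(e+.05*U+.12*Z,velocity=.2)
robot.move_to([.35,-.2,.35],q_down(0))
for n in("scene","top"): cv2.imwrite(f"pics/{n}8.png",robot.get_image(n)[:,:,::-1])
s=cv2.imread("pics/scene8.png");t=cv2.imread("pics/top8.png")
d=np.zeros((600,800,3),np.uint8)
d[:300,:520]=cv2.resize(s[95:220,225:385][:115],(520,300),interpolation=2)
d[:,520:]=cv2.resize(t[140:320,176:260],(280,600),interpolation=2)
d[300:,:480]=cv2.resize(s[210:450,200:584],(480,300))
cv2.imwrite("pics/crop8.png",d)
a,b=[cv2.imread(f"pics/scene{k}.png")[150:220,235:345].astype(int) for k in(1,8)]
```

```text
True
contact ahead of BAR 0.015471095412199546 [ 0.2 -2.1  0.9] 88.1167
```

View pics/crop8.png

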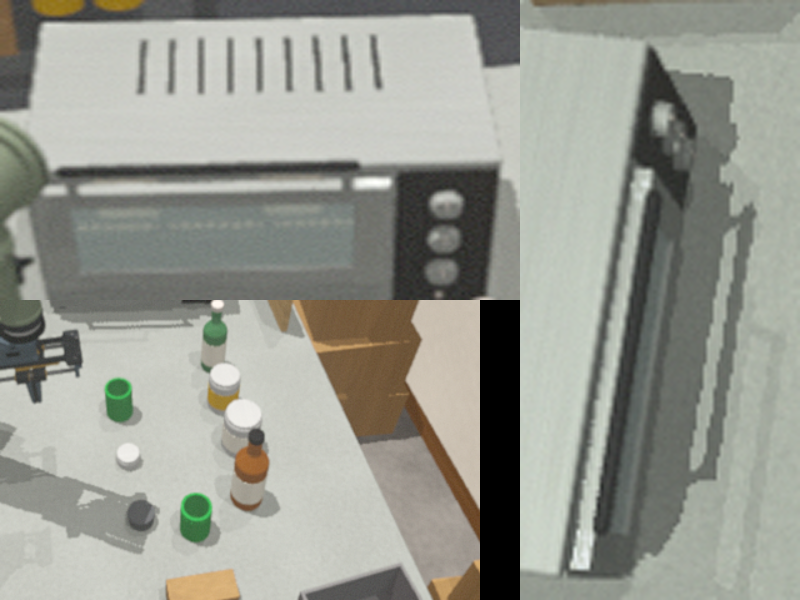

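The door bar lies at its starting pixels (crop (58,172)-(358,165)), two rims show through the glass, and the other stock is untouched. Handing in.

```bash
python3 -c "
from cell import robot
print(robot.job_done())"
```

```text
the job is handed in; nothing more can be done
None
```

The job is handed in: all three crocks found (one tall, two short) stand mouth up on the rack, tall in the back row and short in front, with the rack home, the door shut and the other stock where it stood; the hand-in call returned no verdict.

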